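# Aim the inspection camera and hold the sprung diffuser lid at its mark

## Robot

A 6-joint arm with a two-finger parallel gripper is mounted at the origin on the work surface; the furniture and walls round the work are solid. World frame = base frame: x ahead of the robot, y to its left, z up, the work surface at z = 0. Lengths are in mm, angles in rad, forces in N, time in s.
With the tool pointing down it reaches from about 300 to 775 mm from the base axis. Payload 14.6 kg.
Tool frame: the origin (TCP) lies between the finger pads; the fingertips stand 8 mm ahead of it and the grasp point (between the pads) lies 11 mm behind it; z points along the fingers, y is the direction in which the jaws open and shut (so a half turn about z gives the same grasp; the last joint's range is limited). The gripper opens to 94 mm and grips with 3 to 60 N. Pads are 16 mm wide; open, the fingers measure 119 mm over their backs; the gripper's body (75 mm by 177 mm) begins 78 mm behind the grasp point.
Start: joints at [-1.211, 0.3, 1.521, -0, 1.321, -0.067], TCP at [227.67, -500.655, 213.446] pointing down, gripper open.
Joint ranges: [-3.03, 3.03], [-0.79, 2.21], [0.23, 2.52], [-1.04, 4.18], [0, 3.07], [-2.55, 2.55]. Speed limits (rad/s): [2.22, 2.22, 2.57, 3.14, 3.14, 3.14].

## Interface

Orientations are given as [roll, pitch, yaw] about the fixed x, y, z axes, in that order (R = Rz(yaw) Ry(pitch) Rx(roll)).
In Python, from cell import manip, cams, models gives the robot as it stands. The module is installed in compiled form; this text tells all that it offers.
- The arm moves only by the shell command python3 -m pendant 'ROWS' [OPENING] [FORCE]. ROWS is JSON, a list that holds one entry, the list of rows, each a list of 4 numbers: the shift along the tool's x, y, z in cm, then the turn about the tool's z in rad. In form: [[[x, y, z, roll], ...]]. A call has 1 to 5 rows; each row is the pose to reach, as a shift and turn from the pose commanded when the call began, along the tool's axes at that moment; what a row does not reach only later rows make up. A row lasts 1/10 s, in which the tool goes at most 50 mm and 8.59 degrees, less where a joint would pass 70% of its speed; a pose out of reach is approached as far as the arm can. A call with a gripper value outside its range is refused whole. OPENING is the opening, from -1 (shut) to 1 (fully open), so that 0 is half open, set as the call begins (- or left out, the last holds). The fingers move at their own pace and stop on an object; FORCE is the grip in N (left out, the last holds). Time passes only in rows, so rows that repeat a pose let the fingers close. It gives the time, the measured TCP pose, the force and the opening at its end, in the units of the state.
- manip.read_state(): the state, without advancing time (a new reading comes with each control period).
- cams.camera(name): name is "scene" or "top"; returns a dict with "frame" (480x640x3 uint8, red, green, blue), "K" (3x3 intrinsics, pixels), "D" ([k1, k2, p1, p2, k3] as OpenCV has them; the pictures are not rectified), "pose" (4x4, takes a point from camera to world coordinates). Camera axes: x right, y down, z forward; pixel columns grow to the right and rows downward; lengths in mm; the calibration is good to about 2 mm. A picture is of the moment at which its call begins. There is no depth.
- manip.sign_off(): hands the job in, once; it reports no verdict.
Trained networks look in the newest picture that a camera, given by its name, has taken for a name from the list of things; names that differ only in an ending like _2 or _b are one class to them, and where a whole thing is asked for, a point or a joint stands for the part that bears it (a point fixed in the world has none). Each returns a list of dicts, best first, with "score" (0 to 1); they miss things now and then, are a little off and sometimes report something else, mostly with a low value. They report only what shows in the picture. A call takes as long as a camera call.
- models.regions_of(camera, name): "pixels" (480x640 bool, what is visible of it) and "point" ([column, row] in pixels, amid what is visible of it).
The state is a dict: "clock": time; "joints": joint angles; "qd": joint speeds; "effort": joint torques, N m; "eef_pos": TCP position; "eef_rot": TCP orientation; "wrist_force": force on the tool from outside, world axes, zero at the start; "moment": the same for the moment, N m; "finger_gap": finger opening in mm.
Only numpy, scipy, OpenCV 4.12 (cv2) and the standard library are available. Lean on these libraries where they do the work, as an engineer would, in place of code of your own. Each camera call takes 0.05 s, during which the arm holds its last target.

## Task

Get the finger ring ready for its picture. First take the small inspection camera by its black ball knob and swivel and tilt it until it looks straight at the ring lying in the white photo box; then lift the box's sprung frosted lid by its steel T-pull to the red 40 degree mark on the scale and keep holding it there - the lid shuts by itself, so finish while still holding it. Leave the camera aimed, and do not disturb the ring or the small tools lying round the work.

Things in the scene. Friction and masses are not known exactly. Their poses are not given: they have to be found in the camera images.
- ring_center (a point): Centre of the pale gold-coloured finger ring (about 25 mm over its setting, 7 mm high, loose) that lies flat in the photo box, in the middle of the grey bed or up to 10 mm from it, under the closed frosted lid.
- photo_box: White photo box fixed on the bench mat: 120 mm deep (x), 130 mm wide (y), walls 45 mm high. Origin at the centre of its underside; x points from its front (the side of the T-pull) to its hinge, y to its left, z up. On its left wall stands a graduated aluminium quarter arc, radius 78 mm, centred on the hinge, a black line every 10 degrees and a long red line with a red rider at 40 degrees; it rises 80 mm above the walls.
- lid_hinge (a point): Middle of the lid's hinge axis, on the top of the box's back wall (60 mm behind the box's origin, 45 mm above it); the axis runs along the box's y. A torsion spring in the hinge pulls the lid shut. The desk lamp's arm passes overhead behind the box and to its left, about 0.4 m above the bench: keep the wrist clear of it.
- lid_pull (a point): Centre of the steel T-pull at the middle of the lid's front edge: a round bar 14 mm thick and 30 mm long with flat ends, lying parallel to the hinge, its axis 23 mm in front of the lid's front edge on an 8 mm stem; 143 mm from the hinge axis and 4 mm above it when shut. The point's axes turn with the lid. Free on both ends, so it can be pinched by its two ends from above. Holding it up takes about 2 N just open and about 4 N at the mark.
- lid (a joint): Angle of the lid (rad): 0 shut, grows as the front edge is lifted, stop at 1.5. The red mark is at 0.698 (40 degrees).
- camera_stand: Foot of the camera stand, a dark disc 72 mm across with an upright post, fixed on the mat. Origin at the centre of its underside; the swivel axis is the vertical through it. x is the direction the camera faces when the swivel reads 0.
- camera_head (a point): The point in the camera's grey housing (50 x 38 x 36 mm) where swivel axis, tilt axis and optical axis meet, 125 mm above the underside of the foot; it does not move as the camera is turned. The point's axes turn with the housing: x along the optical axis out through the lens (lens front at x = 35 mm), y left along the tilt axis, z up. The camera looks straight at what lies on this x axis.
- camera_knob (a point): Centre of the black ball knob, 22 mm in diameter, on a steel stem behind the housing: at x = -68, y = 0, z = 34 mm in the axes of camera_head. Gripped across the ball and drawn along, it sets swivel and tilt together.
- camera_swivel (a joint): Swivel of the camera about the vertical (rad), positive to the left (anticlockwise from above), range -1.5 to 1.5. Stays where it is left; takes about 1 N at the knob.
- camera_tilt (a joint): Tilt of the camera (rad): 0 level, positive lens down, range -0.7 to 1.0. Stays where it is left; takes about 1 N at the knob.
- loupe: Folding loupe, 28 x 69 x 14 mm, loose on the mat: leave alone. Origin at the centre of its underside.
- tweezers: Steel tweezers, 10 x 118 x 8 mm, loose on the mat: leave alone. Origin at the centre of the underside, long axis y.
- solder_tin: Round metal tin, 49 mm across, 20 mm high, loose on the left of the mat: leave alone. Origin at the centre of its underside.

How it is judged (in metres and radians):
On the way, in this order (a step that is already met when the one before it is completed fails the run):
1. the camera looks straight at the ring: its optical axis passes within 20 mm beside and 20 mm above or below the ring's centre (x of ring_center in the frame of camera_head above 0.05 m and y of ring_center in the frame of camera_head between -0.02 and 0.02 m and z of ring_center in the frame of camera_head between -0.02 and 0.02 m), for 0.2 s.
2. the lid is lifted to the red mark (40 degrees, 5 degrees either way) (value of joint lid between 0.611 and 0.785 rad), for 0.2 s.
At the end, for the whole second after the job is handed in: The robot's fingers still hold the lid, at rest, at 40 degrees (5 degrees either way), and the camera's optical axis still passes within 20 mm (sideways and up or down) of the ring's centre (all of step 1 and all of step 2 and velocity of joint lid between -0.1 and 0.1 rad/s and contact force between the fingers and photo_box above 0.5 N); the arm keeps its last pose, push and grip.
It fails at once if the ring is shifted by more than 8 mm (distance of ring_center from where it was at the start of the episode above 0.008 m).
It fails at once if a bystander (loupe, tweezers or tin) is shifted by more than 15 mm (distance of any of loupe, tweezers, solder_tin from where it was at the start of the episode above 0.015 m).
It also fails if it takes over 45 s, if anything falls off the work surface, if the arm or the gripper's body presses on something with over 40 N, if the wrist force passes 120 N, or if a joint passes its speed limit or range.

## Working session

There is one attempt and no reset: what is moved stays moved. The work goes in short steps, Python scripts to look and compute and a shell command to move; the robot and the scene stay as the last step left them, time stands still between calls to the robot, and variables do not carry over. Pictures are saved under pics/ and viewed, and the job is handed in when it is done.

```bash
mkdir -p pics; cat > h.py <<'E'
import cv2,numpy as np
from cell import manip,cams,models
def save(n,f): cv2.imwrite('pics/'+n+'.png',cv2.cvtColor(f,cv2.COLOR_RGB2BGR))
E
python3 - <<'E'
from h import *
print(manip.read_state())
for c in ('scene','top'):
    d=cams.camera(c); save(c+'0',d['frame']); print(c,d['K'],d['D'],d['pose'])
    for n in ['ring_center','photo_box','lid_pull','camera_stand','camera_head','camera_knob','loupe','tweezers','solder_tin']:
        r=models.regions_of(c,n)
        print(n,[(round(x['score'],2),np.round(x['point'],1).tolist(),int(x['pixels'].sum())) for x in r[:2]])
E
```

```text
{'clock': 0.0, 'joints': array([-1.21062718e+00,  3.00465307e-01,  1.52159283e+00, -2.54930288e-05,
        1.32070121e+00, -6.65797388e-02]), 'qd': array([-6.85088714e-04,  1.48384829e-03, -4.10611567e-04,  5.15506798e-06,
        9.13148299e-04, -1.07174786e-03]), 'effort': array([-1.19651755e-03, -5.31803727e+01, -3.52734661e+01,  7.07949582e-02,
        2.44173640e-02, -1.04393084e-04]), 'eef_pos': array([ 227.56230516, -500.42986719,  212.88453484]), 'eef_rot': array([-3.14042690e+00, -5.29831086e-05,  4.26755175e-01]), 'wrist_force': array([-0.17924951, -0.33544491, -0.24762465]), 'moment': array([-0.03070192,  0.02583089, -0.07771402]), 'finger_gap': 93.9549985238864}
scene [[524.29178283   0.         326.59882197]
 [  0.         524.29178283 242.82442085]
 [  0.           0.           1.        ]] [-0.12165391  0.          0.          0.          0.        ] [[ 5.77710335e-01 -4.13904011e-01  7.03515628e-01 -2.34481909e+02]
 [-8.16239713e-01 -2.94923092e-01  4.96762620e-01 -6.44726329e+02]
 [ 1.87096320e-03 -8.61222294e-01 -5.08225010e-01  6.00555729e+02]
 [ 0.00000000e+00  0
[... 624 characters left out ...]
      ]] [0.0191986 0.        0.        0.        0.       ] [[-1.74752253e-02 -9.98937595e-01  4.26415060e-02  3.80635489e+02]
 [-9.99804871e-01  1.78514596e-02  8.45839509e-03 -1.71074799e+02]
 [-9.21062197e-03 -4.24853731e-02 -9.99054632e-01  1.06554675e+03]
 [ 0.00000000e+00  0.00000000e+00  0.00000000e+00  1.00000000e+00]]
ring_center []
photo_box [(0.68, [329.8, 216.4], 5701)]
lid_pull [(0.77, [334.4, 215.5], 5431)]
camera_stand [(0.71, [422.1, 237.7], 1945)]
camera_head [(0.9, [431.2, 232.4], 1188)]
camera_knob [(0.94, [429.0, 232.9], 1237), (0.44, [332.1, 215.3], 5243)]
loupe [(0.61, [352.2, 299.4], 484)]
tweezers [(0.58, [204.6, 218.8], 591)]
solder_tin [(0.75, [203.5, 217.1], 602)]
```

View pics/scene0.png

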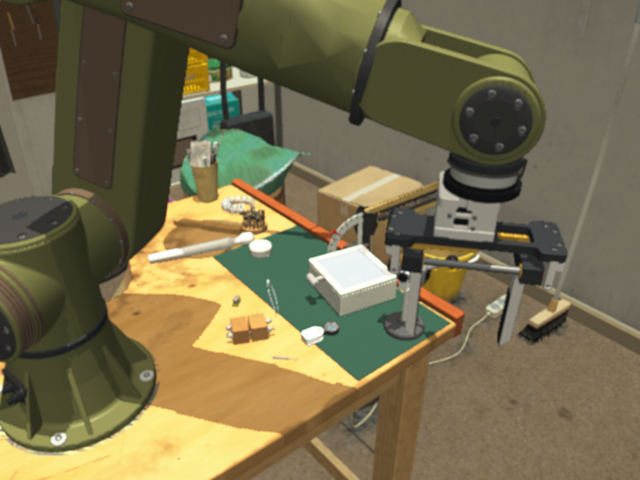

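View pics/top0.png

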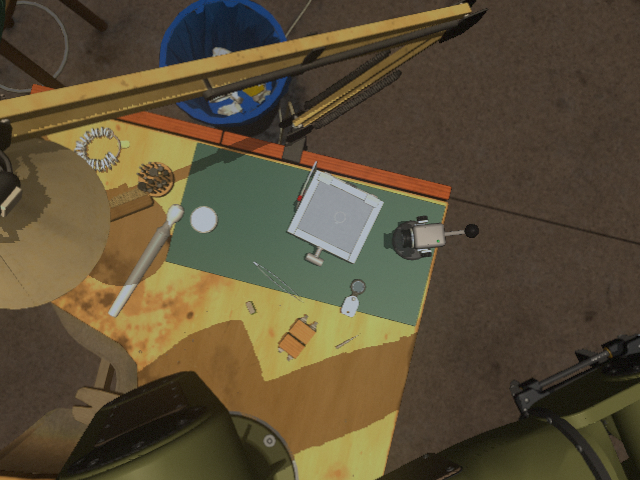

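```bash
python3 - <<'E'
import cv2
a=cv2.imread('pics/scene0.png');b=cv2.imread('pics/top0.png')
cv2.imwrite('pics/sc1.png',cv2.resize(a[180:370,250:480],None,fx=3.4,fy=3.1,interpolation=cv2.INTER_CUBIC)) 
cv2.imwrite('pics/tc1.png',cv2.resize(b[150:330,260:480],None,fx=3.6,fy=3.3,interpolation=cv2.INTER_CUBIC))
E
```

```text
(no output)
```

View pics/sc1.png

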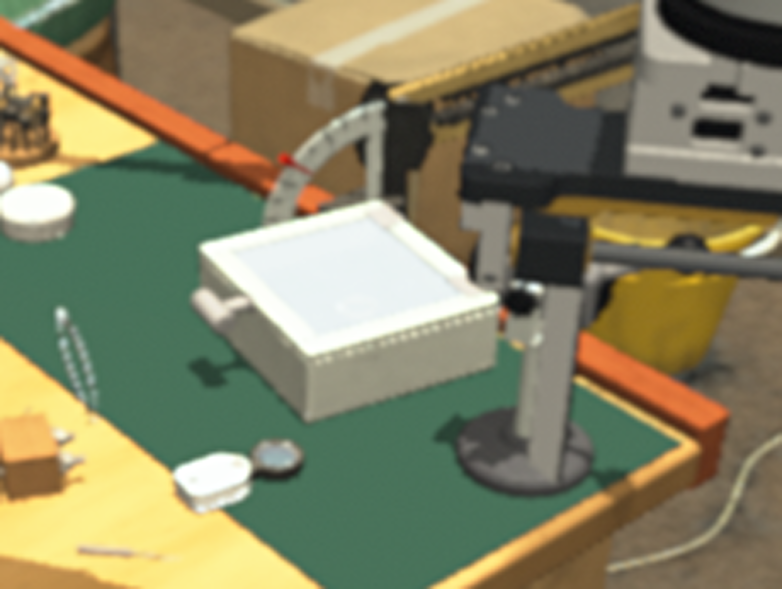

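View pics/tc1.png

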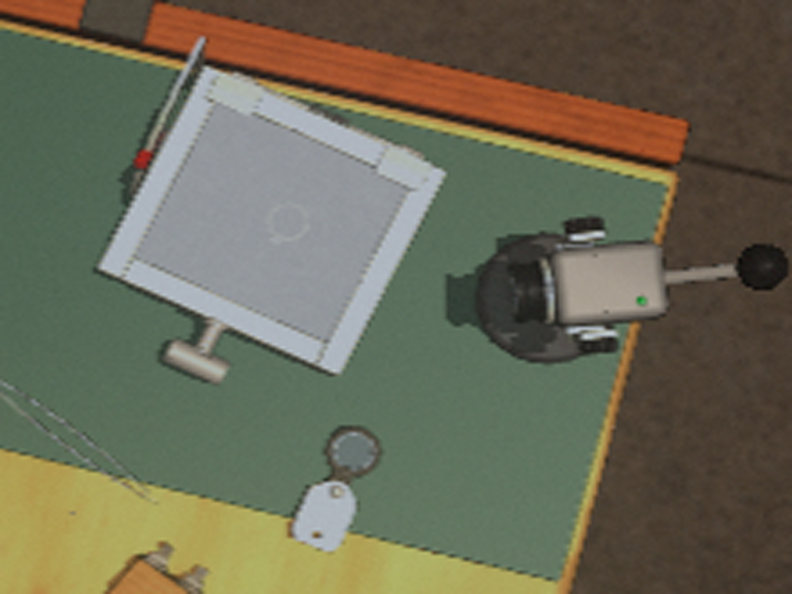

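```bash
cat >> h.py <<'E'
CAL={}
def cal(c):
    if c not in CAL: CAL[c]=cams.camera(c)
    return CAL[c]
def ray(c,uv):
    d=cal(c); p=cv2.undistortPoints(np.array([[uv]],float),d['K'],np.array(d['D']))[0,0]
    return d['pose'][:3,3], d['pose'][:3,:3]@np.array([p[0],p[1],1.])
def atz(c,uv,z):
    o,r=ray(c,uv); return o+r*(z-o[2])/r[2]
def tri(a,b):
    (o1,r1),(o2,r2)=ray('top',a),ray('scene',b)
    s=np.linalg.lstsq(np.c_[r1,-r2],o2-o1,rcond=None)[0]
    p,q=o1+s[0]*r1,o2+s[1]*r2
    return (p+q)/2,np.linalg.norm(p-q)
def proj(c,P):
    d=cal(c);T=np.linalg.inv(d['pose']);return cv2.projectPoints(np.atleast_2d(np.array(P,float)),cv2.Rodrigues(T[:3,:3])[0],T[:3,3],d['K'],np.array(d['D']))[0][:,0]
E
python3 - <<'E'
from h import *
np.set_printoptions(precision=1,suppress=True)
t=lambda x,y:(260+x/3.6,150+y/3.3)
s=lambda x,y:(250+x/3.4,180+y/3.1)
print('knob',tri(t(762,266),s(520,299)))
print('pull',tri(t(196,361),s(219,306)),atz('top',t(196,361),49))
print('foot scene',atz('scene',s(525,449),4))
print('foot top', atz('top',t(544,298),4))
print('ring top',atz('top',t(288,222),8),'scene',atz('scene',s(355,306),8))
for n,p in dict(FL=(99,268),FR=(337,374),BR=(445,172),BL=(205,67)).items(): print(n,atz('top',t(*p),48))
print('foot axis proj', proj('top',[atz('scene',s(525,449),4)+[0,0,121]]))
print('loupe',atz('top',t(340,490),7),atz('top',t(352,450),7))
E
```

```text
knob (array([ 416.5, -379.7,  144.6]), np.float64(78.80491311945671))
pull (array([ 401. , -166.1,   54.7]), np.float64(4.371405227788779)) [ 399.8 -164.3   49. ]
foot scene [ 437.3 -340.1    4. ]
foot top [ 432.2 -340.5    4. ]
ring top [ 476.3 -211.9    8. ] scene [ 503.  -192.1    8. ]
FL [ 449.9 -118.1   48. ]
FR [ 391.7 -232.5   48. ]
BR [ 497.8 -287.1   48. ]
BL [ 556.1 -171.5   48. ]
foot axis proj [[422.7 233.3]]
loupe [ 328.6 -235.2    7. ] [ 350.4 -241.6    7. ]
```

```bash
python3 -m pendant '[[[2,0,-3,0],[5,0,-6,0],[9,0,-9,0],[13,-1,-12,0],[16,-1,-14,0]]]'; python3 - <<'E'
from h import *
d=cams.camera('scene'); save('scene1',d['frame'])
cv2.imwrite('pics/sc2.png',cv2.resize(cv2.cvtColor(d['frame'],cv2.COLOR_RGB2BGR)[180:370,250:480],None,fx=3.4,fy=3.1,interpolation=cv2.INTER_CUBIC)) 
E
```

```text
clock: 1.6
eef_pos: [370.7, -423.8, 355.9]
eef_rot: [3.139, -0.001, 0.428]
wrist_force: [-0.3, -0.1, -0.3]
finger_gap: 93.8
```

View pics/sc2.png

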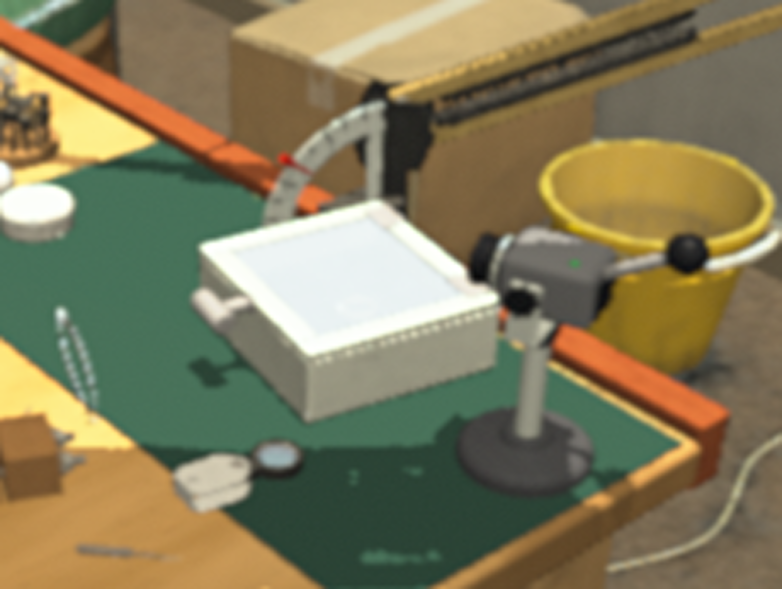

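```bash
python3 - <<'E'
from h import *
np.set_printoptions(precision=1,suppress=True)
t=lambda x,y:(260+x/3.6,150+y/3.3)
s=lambda x,y:(250+x/3.4,180+y/3.1)
K,e=tri(t(762,266),s(687,253));print('knob',K,e)
print('ring',tri(t(288,222),s(355,306)))
f=cv2.imread('pics/scene1.png')[240:310,310:400].astype(float)
g=np.clip((f-f.mean((0,1)))*4+128,0,255);
f=cv2.GaussianBlur(f,(0,0),.7)
g=np.clip((f-[225,220,215])*6+128,0,255)
cv2.imwrite('pics/rg.png',cv2.resize(g.astype(np.uint8),None,fx=8,fy=8,interpolation=cv2.INTER_CUBIC))
# fit stand: F xy, yaw, tilt, with measured pixels
from scipy.optimize import least_squares
def head(p):
    x,y,yaw,ti=p
    c,s_=np.cos(yaw),np.sin(yaw);Rz=np.array([[c,-s_,0],[s_,c,0],[0,0,1]])
    c,s_=np.cos(ti),np.sin(ti);Ry=np.array([[c,0,s_],[0,1,0],[-s_,0,c]])
    return np.array([x,y,125.]),Rz@Ry
tp=t(762,266);sp=s(687,253);ft=s(525,449)
tv=np.mean([t(585,227),t(598,340)],0)
sv=s(487,262)  # lens front
tl=t(516,292)
def res(p):
    H,R=head(p);k=H+R@[-68,0,34];L=H+R@[33,0,0]
    return np.r_[proj('top',[k])[0]-tp,proj('scene',[k])[0]-sp,proj('scene',[[p[0],p[1],4]])[0]-ft,(proj('scene',[L])[0]-sv)*.5,(proj('top',[L])[0]-tl)*.5]
r=least_squares(res,[437,-340,1.6,0]);print(r.x,'tilt,yaw',r.x[2:].tolist(),r.fun)
H,R=head(r.x);print(H+R@[-68,0,34])
E
```

```text
knob [ 438.  -409.2  162.6] 0.7963997849859714
ring (array([ 473.9, -210.6,   31.7]), np.float64(0.997742493076579))
[ 434.4 -342.4    1.6    0. ] tilt,yaw [1.6339126240760056, 0.04141186231919797] [-0.2 -0.4 -0.5  0.2  0.3  1.3 -0.4 -0.2  0.1 -0.8]
[ 438.6 -408.8  161.8]
```

View pics/rg.png

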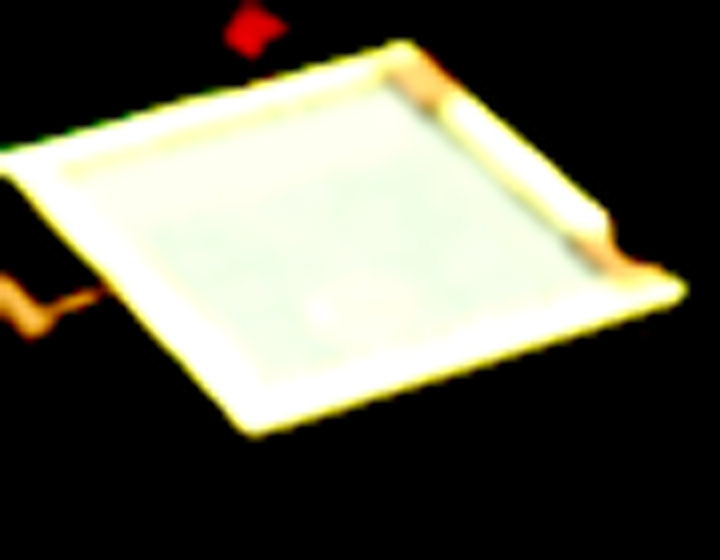

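```bash
python3 - <<'E'
from h import *
for nm,fn,(y0,y1,x0,x1) in (('s','scene1',(245,300,315,395)),('t','top0',(170,262,285,390))):
    f=cv2.imread(f'pics/{fn}.png')[y0:y1,x0:x1].astype(float)
    a=cv2.GaussianBlur(f,(0,0),.6)
    cy={'s':(335,378,262,295),'t':(315,365,195,240)}[nm]
    m=np.median(cv2.imread(f'pics/{fn}.png')[cy[2]:cy[3],cy[0]:cy[1]].reshape(-1,3),0);print(m)
    g=np.clip((a-m)*8+128,0,255).astype(np.uint8)
    cv2.imwrite(f'pics/rg_{nm}.png',cv2.resize(g,None,fx=6 if nm=='t' else 9,fy=6 if nm=='t' else 9,interpolation=cv2.INTER_CUBIC))
E
```

```text
[243. 242. 235.]
[157. 152. 147.]
```

View pics/rg_s.png

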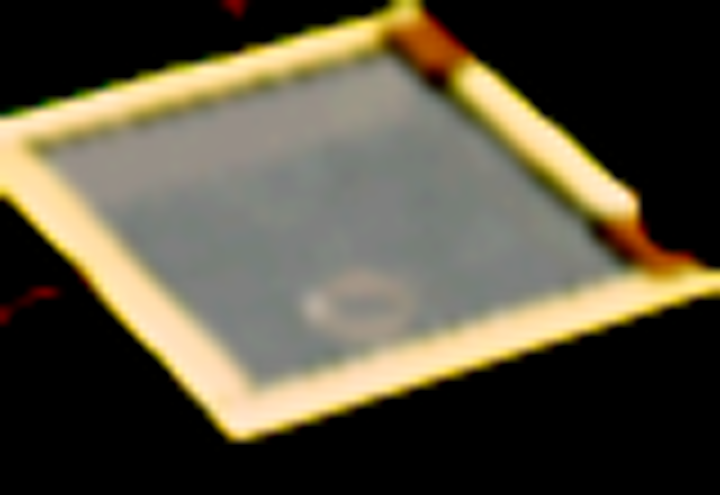

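View pics/rg_t.png

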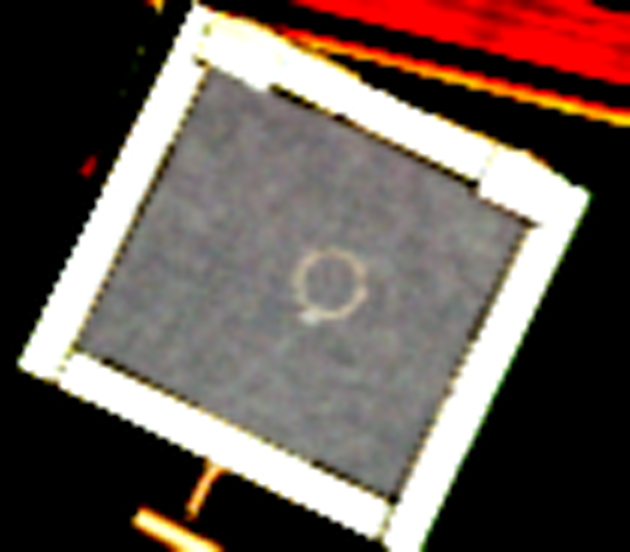

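```bash
python3 - <<'E'
from h import *
np.set_printoptions(precision=1,suppress=True)
yaw=-.464;c,s=np.cos(yaw),np.sin(yaw);R=np.array([[c,-s],[s,c]]);O=np.array([473.9,-202.3])
def box(p): return np.r_[R.T@(p[:2]-O),p[2]]
S=lambda x,y:(315+x/9,245+y/9)
T=lambda x,y:(285+x/6,170+y/6)
for z in (45,48,50):
  print(z,'top corners',[box(atz('top',T(*p),z))[:2] for p in ((22,365),(410,562),(588,195),(196,8))])
  print(z,'scene corners',[box(atz('scene',S(*p),z))[:2] for p in ((237,438),)], 'pull',box(atz('top',(314.4,259.4),z)))
for z in (4,10,15,20,25,30): print(z,[box(atz('scene',S(*p),z)) for p in ((130,195),(250,165),(380,135))], 'ring s',box(atz('scene',S(361,303),z)),'t',box(atz('top',T(329,284),z)))
print(tri(T(410,562),S(237,438)))
# bottom front-right corner of box in scene: crop (307,420)
print(atz('scene',(250+307/3.4,180+420/3.1),0), box(atz('scene',(250+307/3.4,180+420/3.1),0)))
E
```

```text
45 top corners [array([-57.6,  63.3]), array([-60.6, -63.7]), array([ 58.8, -64.6]), array([59.1, 62.7])]
45 scene corners [array([-52. , -53.4])] pull [-83.3   0.9  45. ]
48 top corners [array([-57.7,  63. ]), array([-60.7, -63.6]), array([ 58.3, -64.4]), array([58.6, 62.4])]
48 scene corners [array([-54.1, -57. ])] pull [-83.3   0.8  48. ]
50 top corners [array([-57.8,  62.9]), array([-60.8, -63.5]), array([ 58. , -64.3]), array([58.3, 62.3])]
50 scene corners [array([-55.4, -59.4])] pull [-83.3   0.8  50. ]
4 [array([ 1.3, 89.5,  4. ]), array([32.1, 87.7,  4. ]), array([65.6, 84.6,  4. ])] ring s [25.9 26.6  4. ] t [ 6.6 -7.2  4. ]
10 [array([-3.1, 81.5, 10. ]), array([27.4, 79.6, 10. ]), array([60.6, 76.6, 10. ])] ring s [21.2 19.2 10. ] t [ 6.  -7.3 10. ]
15 [array([-6.8, 74.8, 15. ]), array([23.5, 72.9, 15. ]), array([56.4, 69.9, 15. ])] ring s [17.3 13.  15. ] t [ 5.5 -7.3 15. ]
20 [array([-10.4,  68. ,  20. ]), array([19.6, 66.2, 20. ]), array([52.2, 63.2, 20. ])] ring s [13.5  6.8 20. ] t [ 5.  -7.3 20. ]
25 [array([-14.1,  61.3,  25. ]), array([15.6, 59.5, 25. ]), array([48. , 56.6, 25. ])] ring s [ 9.6  0.6 25. ] t [ 4.5 -7.4 25. ]
30 [array([-17.8,  54.6,  30. ]), array([11.7, 52.8, 30. ]), array([43.8, 49.9, 30. ])] ring s [ 5.7 -5.6 30. ] t [ 4.  -7.4 30. ]
(array([ 391.9, -232.8,   54.3]), np.float64(2.802203165652538))
[ 397.9 -229.2    0. ] [-55.9 -58.    0. ]
```

```bash
cat > fit.py <<'E'
from h import *
from scipy.optimize import least_squares
np.set_printoptions(precision=2,suppress=True)
yaw=-.464;c,s=np.cos(yaw),np.sin(yaw);RB=np.array([[c,-s,0],[s,c,0],[0,0,1]]);OB=np.array([473.9,-202.3,0])
def bw(p): return OB+RB@np.array(p,float)
def head(p):
    x,y,yaw,ti=p
    c,s_=np.cos(yaw),np.sin(yaw);Rz=np.array([[c,-s_,0],[s_,c,0],[0,0,1]])
    c,s_=np.cos(ti),np.sin(ti);Ry=np.array([[c,0,s_],[0,1,0],[-s_,0,c]])
    return np.array([x,y,125.]),Rz@Ry
E
python3 - <<'E'
from fit import *
t=lambda x,y:np.array((260+x/3.6,150+y/3.3))
s=lambda x,y:np.array((250+x/3.4,180+y/3.1))
A=[(-60,-65,0),(-60,-65,49),(-83,0,49)]
P=proj('scene',[bw(a) for a in A]);M=np.array([s(307,420),(315+237/9,245+438/9),s(219,306)])
print(M-P)
sh=(M-P).mean(0);print(sh)
for sh in (np.zeros(2),sh):
  def res(p):
    H,R=head(p);k=H+R@[-68,0,34];L=H+R@[33,0,0]
    q=lambda P,m:proj('scene',[P])[0]-m+sh
    return np.r_[proj('top',[k])[0]-t(762,266),q(k,s(687,253)),q([p[0],p[1],4],s(525,449)),q(L,s(487,262))*.5,(proj('top',[L])[0]-t(516,292))*.5]
  r=least_squares(res,[437,-340,1.6,0]);print(r.x,r.fun)
  H,R=head(r.x);print('knob',H+R@[-68,0,34])
  ring=np.r_[(bw((4.4,-7.4,26))[:2]),26.]
  v=ring-H;yw=np.arctan2(v[1],v[0]);ti=np.arctan2(-v[2],np.hypot(*v[:2]))
  print('ring',ring,'target yaw,tilt',yw,ti)
  H,R=head([*r.x[:2],yw,ti]);print('knob target',H+R@[-68,0,34])
E
```

```text
[[ 0.09 -2.78]
 [ 0.69 -2.83]
 [ 2.   -2.72]]
[ 0.92 -2.78]
[ 434.36 -342.36    1.63    0.04] [-0.22 -0.42 -0.47  0.22  0.31  1.34 -0.36 -0.16  0.14 -0.83]
knob [ 438.56 -408.76  161.79]
ring [ 474.52 -210.89   26.  ] target yaw,tilt 1.27430548340726 0.6241394335619941
knob target [ 424.04 -376.12  192.33]
[ 430.66 -342.12    1.67   -0.  ] [ 0.02  0.46  0.56 -0.45  0.12 -0.39 -0.62 -1.27  0.19  0.65]
knob [ 437.37 -409.85  158.89]
ring [ 474.52 -210.89   26.  ] target yaw,tilt 1.2482506886313136 0.6210342009860379
knob target [ 419.4  -375.81  192.22]
```

```bash
python3 -m pendant '[[[1.5,0.3,2,-0.14],[3,0.6,4,-0.28],[4.5,0.9,6,-0.42],[6,1.2,8,-0.56],[6.7,1.5,10,-0.7]]]' 1 12;  python3 -m pendant '[[[0,0,1,-0.14],[0,0,2,-0.28],[0,0,2,-0.32],[0,0,2,-0.32]]]'; cat > go.py <<'E'
import sys
from h import *
from scipy.spatial.transform import Rotation as Ro
s=manip.read_state();R=Ro.from_euler('xyz',s['eef_rot']).as_matrix()
g=np.array([float(v) for v in sys.argv[1:4]])
print(s['clock'],'grasp pt',np.round(s['eef_pos']-11*R[:,2],1),'rot',np.round(s['eef_rot'],3),'F',np.round(s['wrist_force'],1),'gap',round(s['finger_gap'],1))
print('tool shift cm for grasp point to',g,np.round(R.T@(g-s['eef_pos']+11*R[:,2])/10,2))
E
python3 go.py 438 -409.3 160
```

```text
clock: 2.45
eef_pos: [436.3, -411.3, 251.8]
eef_rot: [-3.14, -0.001, 1.132]
wrist_force: [0.2, -0.1, 0.2]
finger_gap: 94.3
clock: 2.85
eef_pos: [435.5, -411.7, 232.6]
eef_rot: [-3.14, -0.001, 1.446]
wrist_force: [-0.1, -0.2, 0.3]
finger_gap: 94.2
2.85 grasp pt [ 435.5 -411.7  243.6] rot [-3.140e+00 -1.000e-03  1.446e+00] F [-0.1 -0.2  0.3] gap 94.2
tool shift cm for grasp point to [ 438.  -409.3  160. ] [0.26 0.23 8.36]
```

```bash
python3 -m pendant '[[[0.1,0.1,2.5,0],[0.3,0.2,5,0],[0.3,0.2,7,0],[0.3,0.2,8.3,0],[0.3,0.2,8.3,0]]]' 1 12; python3 - <<'E'
from h import *
d=cams.camera('scene'); 
cv2.imwrite('pics/sc3.png',cv2.resize(cv2.cvtColor(d['frame'],cv2.COLOR_RGB2BGR)[180:340,350:530],None,fx=4,fy=3.7,interpolation=cv2.INTER_CUBIC)) 
E
python3 go.py 438 -409.3 160
```

```text
clock: 3.35
eef_pos: [438.0, -408.4, 148.9]
eef_rot: [-3.14, -0.002, 1.445]
wrist_force: [0.4, 0.0, -0.7]
finger_gap: 94.2
3.4 grasp pt [ 438.4 -408.7  161.3] rot [-3.141 -0.     1.446] F [-0.7 -0.   0.6] gap 93.8
tool shift cm for grasp point to [ 438.  -409.3  160. ] [-0.06 -0.04  0.13]
```

View pics/sc3.png

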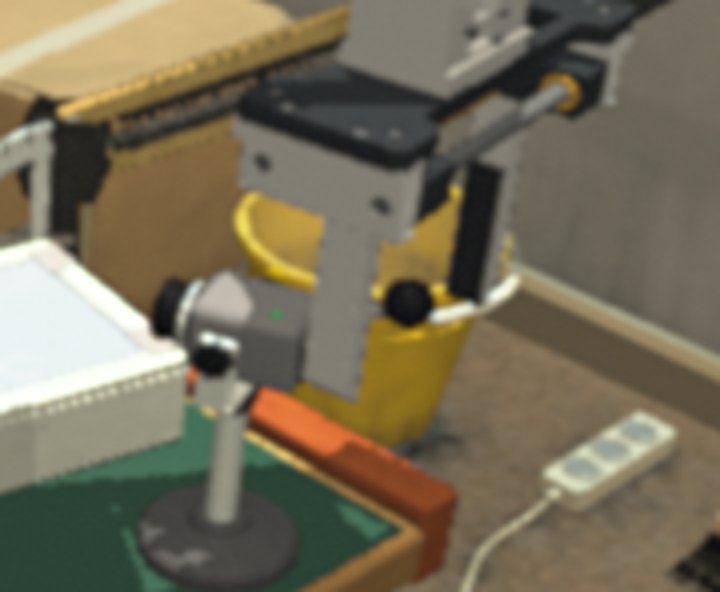

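Knob, at crop (408,303), lies between the two fingers, so I close on it.

```bash
python3 -m pendant '[[[0,0,0,0],[0,0,0,0],[0,0,0,0],[0,0,0,0],[0,0,0,0]]]' -1 12;python3 -m pendant '[[[0,0,0,0],[0,0,0,0],[0,0,0,0],[0,0,0,0],[0,0,0,0]]]' - 12; python3 go.py 438 -409.3 160
```

```text
clock: 3.9
eef_pos: [438.8, -408.6, 150.7]
eef_rot: [3.141, 0.0, 1.447]
wrist_force: [0.1, 0.3, 0.2]
finger_gap: 57.7
clock: 4.4
eef_pos: [438.7, -408.4, 150.4]
eef_rot: [-3.141, -0.0, 1.447]
wrist_force: [-0.7, 0.8, -0.2]
finger_gap: 21.1
4.4 grasp pt [ 438.7 -408.4  161.4] rot [-3.141 -0.     1.447] F [-0.7  0.8 -0.2] gap 21.1
tool shift cm for grasp point to [ 438.  -409.3  160. ] [-0.09 -0.05  0.14]
```

```bash
python3 go.py 438 -409.3 160|head -1; python3 - <<'E'
from fit import *
from scipy.spatial.transform import Rotation as Ro
R=Ro.from_euler('xyz',[np.pi,0,1.447]).as_matrix()
k=lambda y,t:(lambda H,Q:H+Q@[-68,0,34])(*head([432.5,-342.2,y,t]))
k0=k(1.65,.02);print(k0)
for a in np.linspace(0.1,1,10):
    print(round(a,1),R.T@(k(1.65+a*(1.261-1.65),.02+a*.6025)-k0)/10)
E
```

```text
4.4 grasp pt [ 438.7 -408.4  161.4] rot [-3.141 -0.     1.447] F [-0.7  0.8 -0.2] gap 21.1
[ 437.83 -409.3   160.35]
0.1 [ 0.17 -0.29 -0.4 ]
0.2 [ 0.38 -0.58 -0.78]
0.3 [ 0.63 -0.84 -1.15]
0.4 [ 0.91 -1.09 -1.5 ]
0.5 [ 1.21 -1.31 -1.84]
0.6 [ 1.55 -1.51 -2.15]
0.7 [ 1.91 -1.68 -2.45]
0.8 [ 2.29 -1.82 -2.72]
0.9 [ 2.69 -1.93 -2.97]
1.0 [ 3.11 -2.01 -3.19]
```

```bash
python3 -m pendant '[[[0.2,-0.3,-0.4,0],[0.4,-0.6,-0.8,0],[0.6,-0.8,-1.15,0],[0.9,-1.1,-1.5,0],[1.2,-1.3,-1.84,0]]]' - 12; python3 go.py 438 -409.3 160|head -1; python3 -m pendant '[[[0.35,-0.2,-0.3,0],[0.7,-0.4,-0.6,0],[1.1,-0.5,-0.9,0],[1.5,-0.6,-1.15,0],[1.9,-0.7,-1.35,0]]]' - 12; python3 -m pendant '[[[0,0,0,0],[0,0,0,0]]]'; python3 go.py 422 -376 192.3
python3 - <<'E'
from h import *
d=cams.camera('scene'); save('scene4',d['frame'])
cv2.imwrite('pics/sc4.png',cv2.resize(cv2.cvtColor(d['frame'],cv2.COLOR_RGB2BGR)[180:340,350:530],None,fx=4,fy=3.7,interpolation=cv2.INTER_CUBIC)) 
d=cams.camera('top'); save('top4',d['frame'])
E
```

```text
clock: 4.9
eef_pos: [427.1, -394.7, 169.2]
eef_rot: [3.142, 0.0, 1.447]
wrist_force: [2.5, -0.9, -1.8]
finger_gap: 20.8
4.9 grasp pt [ 427.1 -394.7  180.2] rot [3.142 0.    1.447] F [ 2.5 -0.9 -1.8] gap 20.8
clock: 5.4
eef_pos: [422.8, -375.0, 182.7]
eef_rot: [3.141, 0.0, 1.447]
wrist_force: [2.1, -2.3, -0.8]
finger_gap: 21.0
clock: 5.6
eef_pos: [422.8, -375.2, 182.6]
eef_rot: [3.141, 0.0, 1.447]
wrist_force: [1.2, -0.5, 2.0]
finger_gap: 20.5
5.6 grasp pt [ 422.8 -375.2  193.6] rot [3.141 0.    1.447] F [ 1.2 -0.5  2. ] gap 20.5
tool shift cm for grasp point to [ 422.  -376.   192.3] [-0.09 -0.07  0.13]
```

View pics/sc4.png

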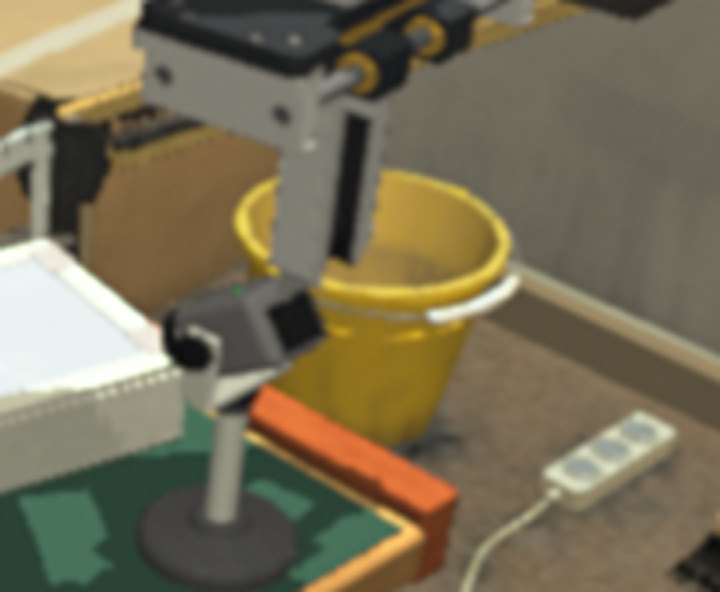

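View pics/top4.png

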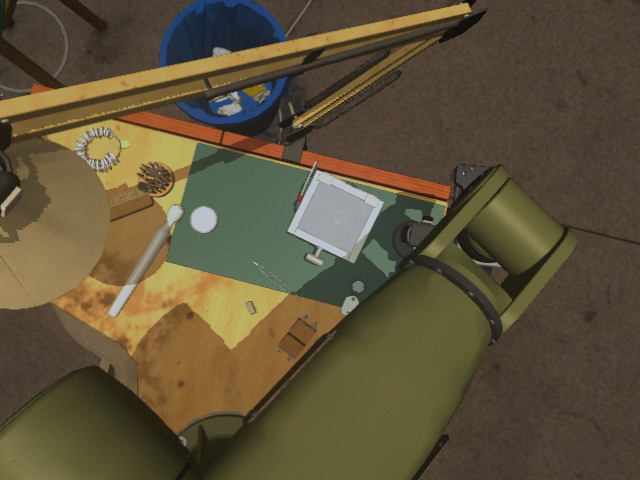

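```bash
python3 -m pendant '[[[0,0,0,0],[0,0,0,0],[0,0,0,0],[0,0,0,0],[0,0,0,0]]]' 0.2 12;python3 -m pendant '[[[0,0,-1,0],[0,0,-3,0],[0,0,-6,0],[0,0,-9,0],[0,0,-12,0]]]';  python3 go.py 401 -165 160
```

```text
clock: 6.2
eef_pos: [422.7, -375.3, 182.3]
eef_rot: [-3.141, -0.0, 1.447]
wrist_force: [0.3, -0.7, -0.2]
finger_gap: 55.4
clock: 6.7
eef_pos: [422.6, -375.1, 304.5]
eef_rot: [3.141, 0.0, 1.447]
wrist_force: [-0.0, 0.1, 0.7]
finger_gap: 56.5
6.7 grasp pt [ 422.6 -375.1  315.5] rot [3.141 0.    1.447] F [-0.   0.1  0.7] gap 56.5
tool shift cm for grasp point to [ 401. -165.  160.] [20.59 -4.75 15.54]
```

```bash
python3 - <<'E'
from h import *
print(manip.read_state()['joints'].round(3))
E
python3 -m pendant '[[[4,-1,0,0.14],[8,-2,0,0.28],[12,-3,0,0.42],[16,-4,0,0.56],[20.4,-4.8,0,0.7]]]'
python3 - <<'E'
from h import *
print(manip.read_state()['joints'].round(3))
d=cams.camera('scene'); save('scene5',d['frame'])
cv2.imwrite('pics/sc5.png',cv2.resize(cv2.cvtColor(d['frame'],cv2.COLOR_RGB2BGR)[180:340,350:530],None,fx=4,fy=3.7,interpolation=cv2.INTER_CUBIC)) 
d=cams.camera('top'); save('top5',d['frame'])
cv2.imwrite('pics/tc5.png',cv2.resize(cv2.cvtColor(d['frame'],cv2.COLOR_RGB2BGR)[170:310,320:500],None,fx=4,fy=4,interpolation=cv2.INTER_CUBIC)) 
E
python3 go.py 401 -165 160
```

```text
[-0.791  0.283  1.333  0.     1.524 -0.667]
clock: 7.2
eef_pos: [399.8, -166.4, 303.2]
eef_rot: [3.141, -0.0, 0.743]
wrist_force: [0.9, -0.1, -0.1]
finger_gap: 56.8
[-0.479 -0.026  1.683  0.     1.483  0.348]
7.3 grasp pt [ 400.2 -164.5  314.8] rot [ 3.14e+00 -1.00e-03  7.46e-01] F [-1.4 -0.5 -0. ] gap 56.2
tool shift cm for grasp point to [ 401. -165.  160.] [1.000e-02 6.000e-02 1.548e+01]
```

View pics/sc5.png

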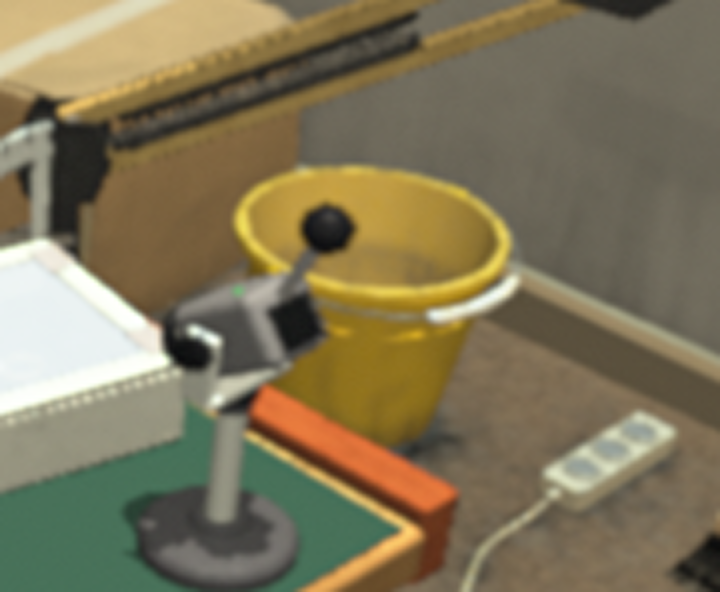

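View pics/tc5.png

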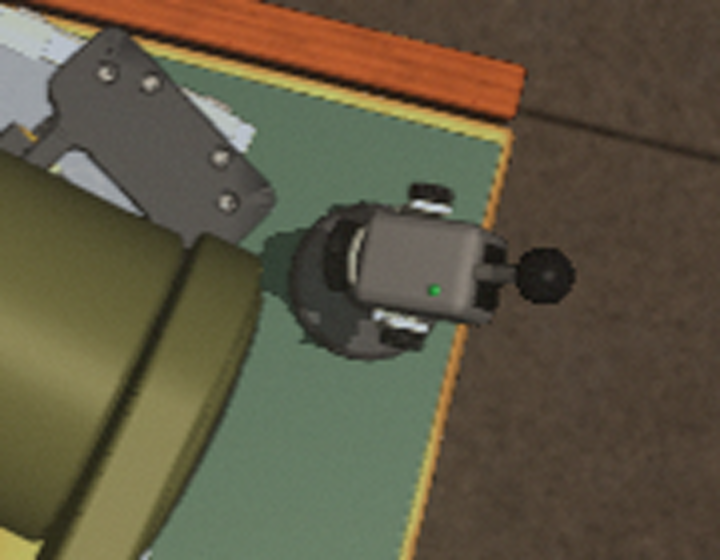

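```bash
cat > f2.py <<'E'
from fit import *
t=lambda x,y:np.array((260+x/3.6,150+y/3.3))
s=lambda x,y:np.array((250+x/3.4,180+y/3.1))
t5=lambda x,y:np.array((320+x/4,170+y/4))
s5=lambda x,y:np.array((350+x/4,180+y/3.7))
def run(shfix=None,wr=0.5):
  def res(p):
    sh=np.array(p[6:8]) 
    o=[]
    H,R=head([p[0],p[1],p[2],p[3]]);k=H+R@[-68,0,34]
    q=lambda P,m:proj('scene',[P])[0]-m+sh
    o+=[proj('top',[k])[0]-t(762,266),q(k,s(687,253)),q([p[0],p[1],4],s(525,449)),(proj('top',[H])[0]-(t(585,227)+t(598,340))/2)]
    H,R=head([p[0],p[1],p[4],p[5]]);k=H+R@[-68,0,34]
    o+=[proj('top',[k])[0]-t5(545,275),q(k,s5(329,229)),proj('top',[H])[0]-t5(416.5,262),(k-[422.8,-375.2,193.6])*.15]
    o+=[(sh-(0 if shfix is None else shfix))*(.3 if shfix is None else 50)]
    return np.concatenate([np.atleast_1d(x) for x in o])
  r=least_squares(res,[433,-342,1.65,0,1.26,.62,0,0]);print(r.x);print(r.fun)
  H,R=head([*r.x[:2],*r.x[4:6]]);print('knob',H+R@[-68,0,34])
  for z in (20,26,32): 
    ring=np.r_[bw((4.4,-7.4,0))[:2],z];print(z,'ring in head',R.T@(ring-H))
run();run(np.zeros(2));run(np.array([.9,-2.8]))
E
python3 f2.py
```

```text
[ 433.35 -342.28    1.64    0.01    1.32    0.6     0.22   -1.51]
[ 0.04 -0.01 -0.02 -0.    0.22  0.11 -0.18 -0.17  0.03 -0.06 -0.22  0.03
  0.    0.24  0.23 -0.42 -0.31  0.07 -0.45]
knob [ 424.34 -378.    191.5 ]
20 ring in head [172.76  -7.76  -8.82]
26 ring in head [169.37  -7.76  -3.87]
32 ring in head [165.97  -7.76   1.08]
[ 433.83 -342.6     1.64    0.04    1.33    0.62    0.     -0.  ]
[-0.1  -0.24 -0.45  0.22  0.29  1.55  0.01 -0.47 -0.32 -0.62 -0.54  0.89
  0.19 -0.06  0.35 -0.33 -0.23  0.01 -0.05]
knob [ 425.14 -377.37  192.05]
20 ring in head [173.02  -7.57  -6.11]
26 ring in head [169.55  -7.57  -1.22]
32 ring in head [166.08  -7.57   3.68]
[ 432.83 -341.76    1.64   -0.01    1.32    0.59    0.9    -2.8 ]
[-0.03  0.31  0.61 -0.21  0.5  -1.13 -0.5   0.16  0.13  0.53  0.33 -0.72
 -0.32  0.57  0.1  -0.46 -0.38 -0.03  0.04]
knob [ 423.47 -378.24  191.04]
20 ring in head [172.35  -7.86 -11.15]
26 ring in head [169.02  -7.86  -6.16]
32 ring in head [165.68  -7.86  -1.17]
```

```bash
python3 -m pendant '[[[0,0,2,0.14],[0,0,4,0.28],[0,0,6,0.42],[0,0,8,0.56],[0,0,10,0.7]]]'; python3 -m pendant '[[[0,0,2,0.14],[0,0,4,0.28],[0,0,6,0.42],[0,0,8,0.51],[0,0,8,0.51]]]';python3 go.py 400 -164.5 49
python3 - <<'E'
from h import *
print(manip.read_state()['joints'].round(3))
d=cams.camera('scene'); save('scene6',d['frame'])
cv2.imwrite('pics/sc6.png',cv2.resize(cv2.cvtColor(d['frame'],cv2.COLOR_RGB2BGR)[180:340,250:430],None,fx=4,fy=3.7,interpolation=cv2.INTER_CUBIC)) 
E
```

```text
clock: 7.9
eef_pos: [400.4, -169.1, 201.7]
eef_rot: [3.141, 0.0, 0.045]
wrist_force: [0.4, -0.2, -0.1]
finger_gap: 56.5
clock: 8.4
eef_pos: [399.5, -168.4, 120.5]
eef_rot: [3.142, 0.004, -0.461]
wrist_force: [0.3, -0.1, -0.1]
finger_gap: 56.4
8.4 grasp pt [ 399.5 -168.4  131.5] rot [ 3.142  0.004 -0.461] F [ 0.3 -0.1 -0.1] gap 56.4
tool shift cm for grasp point to [ 400.  -164.5   49. ] [-0.1  -0.38  8.25]
[-0.483  0.153  1.936 -0.     1.056  1.548]
```

View pics/sc6.png

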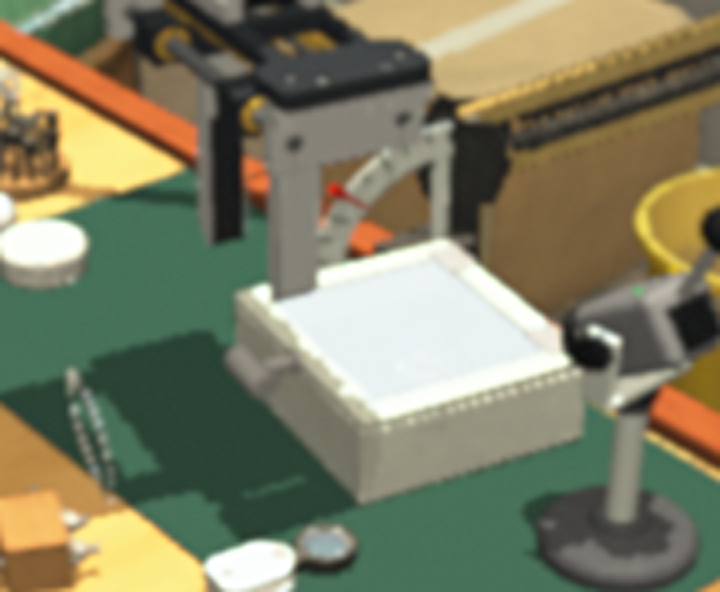

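```bash
python3 -m pendant '[[[-0.1,-0.4,2,0],[-0.1,-0.4,4,0],[-0.1,-0.4,6,0],[-0.1,-0.4,7.3,0],[-0.1,-0.4,8.1,0]]]';python3 -m pendant '[[[0,0,0.1,0]]]'; python3 go.py 400 -164.5 49
python3 - <<'E'
from h import *
d=cams.camera('scene')
cv2.imwrite('pics/sc7.png',cv2.resize(cv2.cvtColor(d['frame'],cv2.COLOR_RGB2BGR)[210:340,260:400],None,fx=5,fy=4.6,interpolation=cv2.INTER_CUBIC)) 
E
```

```text
clock: 8.95
eef_pos: [401.7, -164.5, 41.5]
eef_rot: [3.142, -0.0, -0.457]
wrist_force: [-0.3, 0.1, -0.1]
finger_gap: 56.3
clock: 9.05
eef_pos: [401.5, -164.2, 40.5]
eef_rot: [3.142, 0.0, -0.458]
wrist_force: [-0.5, 0.4, 0.2]
finger_gap: 56.3
9.05 grasp pt [ 401.5 -164.2   51.5] rot [ 3.142  0.    -0.458] F [-0.5  0.4  0.2] gap 56.3
tool shift cm for grasp point to [ 400.  -164.5   49. ] [-0.12  0.09  0.25]
```

View pics/sc7.png

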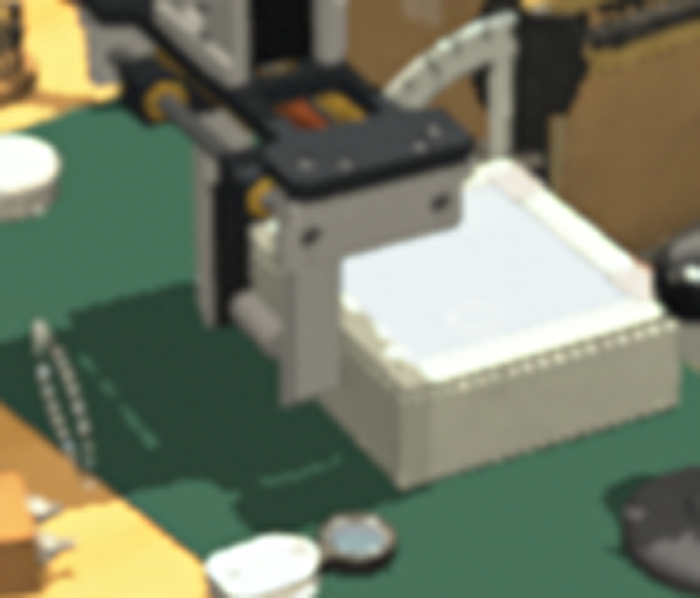

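```bash
python3 -m pendant '[[[-0.1,0.05,0.3,0],[-0.1,0.05,0.3,0]]]'; python3 -m pendant '[[[0,0,0,0],[0,0,0,0],[0,0,0,0],[0,0,0,0],[0,0,0,0]]]' -1 25;  python3 go.py 400 -164.5 49
```

```text
clock: 9.3
eef_pos: [400.3, -163.9, 37.7]
eef_rot: [-3.142, -0.001, -0.46]
wrist_force: [0.1, 0.3, 0.7]
finger_gap: 56.6
clock: 9.8
eef_pos: [399.6, -165.1, 37.4]
eef_rot: [3.139, 0.0, -0.46]
wrist_force: [-9.5, -15.6, 1.0]
finger_gap: 29.9
9.8 grasp pt [ 399.6 -165.1   48.4] rot [ 3.139  0.    -0.46 ] F [ -9.5 -15.6   1. ] gap 29.9
tool shift cm for grasp point to [ 400.  -164.5   49. ] [ 0.01 -0.07 -0.06]
```

```bash
python3 -m pendant '[[[0,0.1,0,0],[0,0.1,0,0]]]' - 30;python3 go.py 400 -164.5 49|head -1;  python3 -m pendant '[[[0.05,0,-1,0],[0.2,0,-2,0],[0.4,0,-2.95,0],[0.65,0,-3.95,0],[1.0,0,-4.9,0]]]';python3 go.py 400 -164.5 49
```

```text
clock: 10.0
eef_pos: [399.5, -165.3, 37.4]
eef_rot: [3.141, -0.0, -0.46]
wrist_force: [-4.6, -7.3, 1.3]
finger_gap: 29.4
10.0 grasp pt [ 399.5 -165.3   48.4] rot [ 3.141 -0.    -0.46 ] F [-4.6 -7.3  1.3] gap 29.4
clock: 10.5
eef_pos: [408.1, -169.6, 86.4]
eef_rot: [3.14, 0.001, -0.46]
wrist_force: [-2.3, -8.9, -6.2]
finger_gap: 29.5
10.5 grasp pt [ 408.1 -169.6   97.4] rot [ 3.14e+00  1.00e-03 -4.60e-01] F [-2.3 -8.9 -6.2] gap 29.5
tool shift cm for grasp point to [ 400.  -164.5   49. ] [-0.95 -0.1   4.84]
```

Lifting as expected; next, the second half of the arc.

```bash
python3 -m pendant '[[[0.4,0,-0.9,0],[0.85,0.05,-1.8,0],[1.4,0.05,-2.65,0],[2.0,0.05,-3.45,0],[2.6,0.05,-4.25,0]]]';python3 -m pendant '[[[0,0,0,0],[0,0,0,0]]]'; python3 go.py 399.5 -165.3 48.4
python3 - <<'E'
from h import *
d=cams.camera('scene'); save('scene8',d['frame'])
cv2.imwrite('pics/sc8.png',cv2.resize(cv2.cvtColor(d['frame'],cv2.COLOR_RGB2BGR)[180:330,260:440],None,fx=4.4,fy=4,interpolation=cv2.INTER_CUBIC)) 
d=cams.camera('top'); save('top8',d['frame'])
cv2.imwrite('pics/tc8.png',cv2.resize(cv2.cvtColor(d['frame'],cv2.COLOR_RGB2BGR)[150:310,280:480],None,fx=4,fy=3.7,interpolation=cv2.INTER_CUBIC)) 
E
```

```text
clock: 11.0
eef_pos: [431.3, -181.5, 128.7]
eef_rot: [3.141, 0.002, -0.46]
wrist_force: [-0.3, -8.9, -10.0]
finger_gap: 29.3
clock: 11.2
eef_pos: [431.3, -181.4, 128.5]
eef_rot: [3.141, 0.001, -0.46]
wrist_force: [-3.5, -4.7, -4.5]
finger_gap: 29.9
11.2 grasp pt [ 431.3 -181.4  139.5] rot [ 3.141e+00  1.000e-03 -4.600e-01] F [-3.5 -4.7 -4.5] gap 29.9
tool shift cm for grasp point to [ 399.5 -165.3   48.4] [-3.55 -0.04  9.12]
```

View pics/sc8.png

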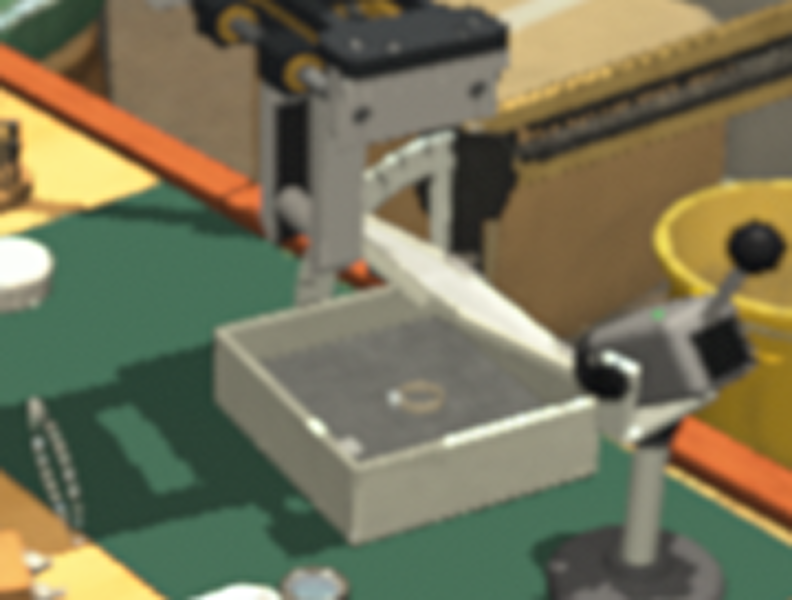

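View pics/tc8.png

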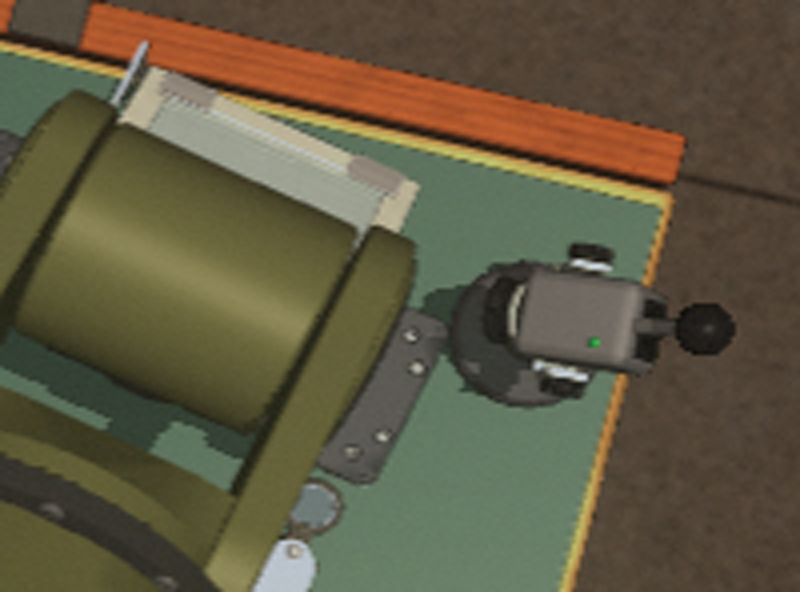

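```bash
python3 -m pendant '[[[0,0,0,0],[0,0,0,0],[0,0,0,0],[0,0,0,0],[0,0,0,0]]]'; python3 go.py 399.5 -165.3 48.4; python3 -c "
from h import *
print(manip.sign_off())"
```

```text
clock: 11.8
eef_pos: [431.2, -181.4, 128.4]
eef_rot: [3.141, 0.002, -0.46]
wrist_force: [-3.3, -5.9, -4.7]
finger_gap: 29.7
11.8 grasp pt [ 431.2 -181.4  139.4] rot [ 3.141e+00  2.000e-03 -4.600e-01] F [-3.3 -5.9 -4.7] gap 29.7
tool shift cm for grasp point to [ 399.5 -165.3   48.4] [-3.54 -0.04  9.11]
the job is handed in; nothing more can be done
None
```

I aimed the camera at the ring, then lifted the lid to the red 40 degree mark. I handed the job in at 11.8 s with the gripper still holding the lid. Hand-in gives no verdict, so these are my own last checks:

- **Camera aim:** after I let go of the knob, a fit to both camera pictures put the ring's centre about 8 mm to the side of the optical axis. It was about 1–6 mm off vertically; the limit is 20 mm each way. I did not re-centre it. In the pictures taken after the lift, the camera looked unmoved.
- **Lid:** the T-pull had risen 91 mm and moved 35 mm back, which matches about 0.70 rad (40 degrees). It stayed at rest. The gripper gap of 29.7 mm fits the 30 mm bar, and the wrist felt about 5 N vertically.
- **Ring and tools:** with the lid open, the ring is at the same pixel in the scene view as before. I saw no sign that the loupe, tweezers or tin had moved, but I compared them only by eye.
- **Disagreement:** the scene camera gave heights around the box about 4–6 mm too high compared with the box's known size. I corrected the ring's height for this, to about 26 mm. It remains the least certain of the numbers, though within the margin.

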